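# Shift the taping machine into third

## Task

Put the selector stick of the box-corner taping machine into its third slot, the forward right-hand one marked with three studs: nudge the stick to the cross channel, push it across to the right, then push it forward until it is fully home, let go and leave it there. Only push it, with the fingertips or the outside of the fingers; do not grip it or force it hard against its stops, do not dip it into the fourth slot (right, towards the robot), and leave everything else on the table where it stands.

Things in the scene. Friction and masses are not known exactly. Their poses are not given: they have to be found in the camera images.
- machine: Fixed taping machine; origin on the table below the stick's pivot, at the centre of the H. Its +x is forward (away from the robot, turned by its yaw), +y left, z up. Dark base 220 mm in x, reaching 105 mm right and 215 mm left of the origin; grey console 160 x 140 mm round the origin, 110 mm high; on the left a tape roll 137 mm high, centred 164 mm left of the origin.
- gate (a point): Centre of the H in the steel gate plate on the console's top, 110 mm up. A cross channel 24 mm wide joins a left and a right limb, 17 mm wide, centred 21 mm either side; slot ends lie 33 mm forward and back. Raised studs beside the slot ends number them: 1 left forward, 2 left back, 3 right forward, 4 right back (back is towards the robot).
- knob (a point): Centre of the black ball knob, 36 mm across, on top of the stick: a 12 mm steel rod with an 18 mm collar under the ball. It tilts about a pivot 20 mm above the machine's origin; the knob's centre is 190 mm from the pivot, so 210 mm above the table when upright, about 197 mm when tilted both ways. The rod is free between 110 and 184 mm above the table.
- across (a joint): Sideways tilt of the stick, rad: 0 middle, positive right (machine -y); stops at -0.24 and +0.24 (left and right limb; knob 45 mm off the middle). The limb can be changed only while forward is within 0.07 of 0; elsewhere the gate's tongues block it. Starts in the left limb. No spring: friction holds the stick where it is left; about 1.5 N at the knob moves it.
- forward (a joint): Fore-and-aft tilt of the stick, rad: 0 in the cross channel, positive forward (machine +x); stops at -0.28 and +0.28 (knob about 53 mm back or forward of the middle). Starts anywhere from -0.26 to +0.26. Fully home in the third slot it is at +0.28, with across about +0.2 to +0.24. Held by friction.
- tape_roll: Bystander, not to be disturbed: roll of white tape lying flat, 96 mm across, 24 mm high, beside the machine's right side; loose. Origin on the table, under about its centre.
- gift_carton: Bystander, not to be disturbed: upright white carton 60 x 60 x 150 mm, just beyond the machine; loose. Origin on the table, under about its centre.
- glue_jar: Bystander, not to be disturbed: closed round jar, 60 mm across, 70 mm high, near the machine's right front; loose. Origin on the table, under about its centre.
- scissors: Bystander, not to be disturbed: pair of scissors lying flat, about 165 mm long, 10 mm high, on the right; loose. Origin on the table, under about its centre.
- phone: Bystander, not to be disturbed: black phone lying flat, 150 x 72 x 9 mm, on the left; loose. Origin on the table, under about its centre.
- tube: Bystander, not to be disturbed: upright round can, 64 mm across, 170 mm high, right of the machine; loose. Origin on the table, under about its centre.
- spare_roll: Bystander, not to be disturbed: roll of white tape lying flat, 104 mm across, 30 mm high, left of the machine; loose. Origin on the table, under about its centre.

How it is judged:
By the outcome, as a careful person would: the job done as asked, in the order asked, and still so for the second after the job is handed in, with the robot touching nothing.
It also fails if it takes over 64 s, if anything falls off the work surface, if the arm or the gripper's body presses on something with over 40 N, if the wrist force passes 120 N, or if a joint passes its speed limit or range.

## Robot

A 6-joint arm with a two-finger parallel gripper is mounted at the origin on the work surface. World frame = base frame: x ahead of the robot, y to its left, z up, the work surface at z = 0. Lengths are in m, angles in rad, forces in N, time in s.
With the tool pointing down it reaches from about 0.375 to 0.9 m from the base axis. Payload 3.1 kg.
Tool frame: the origin (TCP) lies where the fingers leave the gripper's body, on its centre line; the fingertips stand 70 mm ahead of it and the grasp point (between the pads) lies 51 mm ahead of it (robot.tip_reach is the distance from the TCP to the fingertips, in m); z points along the fingers, y is the line along which they close (so a half turn about z gives the same grasp; the last joint's range is limited). The gripper opens to 87 mm and grips with 3 to 60 N. Pads are 19 mm wide; open, the fingers measure 117 mm over their backs; the gripper's body (75 mm by 190 mm) begins 51 mm behind the grasp point.
Start: joints at [0.924, 0.527, 1.433, -0, 1.181, -0.178], TCP at [0.282, 0.558, 0.292] pointing down, gripper open.
Joint ranges: [-3.08, 3.08], [-0.75, 2.2], [0.22, 2.44], [-1.43, 4.57], [0, 2.65], [-2.85, 2.85]. Speed limits (rad/s): [2.79, 2.79, 3.14, 3.14, 3.14, 3.14].

## Interface

Orientations are given as a unit quaternion [x, y, z, w].
In Python, from rig import robot gives the robot as it stands.
- The arm moves only by the tool carry_out, never from a script. Its argument "rows" is a list that holds one entry, the list of rows, each a list of 6 numbers: the shift along the tool's x, y, z in mm, then the turn, a rotation vector about the tool's x, y, z in units of 8 degrees (1.0 is 8 degrees). A call has 1 to 20 rows; each row is the pose to reach, as a shift and turn from the pose commanded when the call began, along the tool's axes at that moment; what a row does not reach only later rows make up. A row lasts 1/10 s, in which the tool goes at most 50 mm and 8.59 degrees, less where a joint would pass 70% of its speed; a pose out of reach is approached as far as the arm can. A call with a gripper value outside its range is refused whole. "fingers" is the opening, from 0 (shut) to 1 (fully open), set as the call begins (left out, the last holds). The fingers move at their own pace and stop on an object; "grip_force" is the grip in N (left out, the last holds). Time passes only in rows, so rows that repeat a pose let the fingers close. It gives the time, the measured TCP pose, the force and the opening at its end, in the units of the state.
- robot.get_obs(): the state, without advancing time (a new reading comes with each control period).
- robot.camera(name): name is "scene" or "top"; returns a dict with "color" (480x640x3 uint8, red, green, blue), "depth" (480x640 float32, m along the optical axis (not along the pixel's ray), 0 where there is no reading), "K" (3x3 intrinsics, pixels), "D" ([k1, k2, p1, p2, k3] as OpenCV has them; the pictures are not rectified), "camera_from_world" (4x4, takes a point from world to camera coordinates). Camera axes: x right, y down, z forward; pixel columns grow to the right and rows downward; lengths in m; the calibration is good to about 2 mm. A picture is of the moment at which its call begins.
- robot.hand_in(): hands the job in, once; it reports no verdict.
The state is a dict: "time": time; "q": joint angles; "joint_velocities": joint speeds; "joint_torque": joint torques, N m; "position": TCP position; "tool_rot": TCP orientation; "ft_force": force on the tool from outside, world axes, zero at the start; "moment": the same for the moment, N m; "grip_width": finger opening in m.
Only numpy, scipy, OpenCV 4.12 (cv2) and the standard library are available. Lean on these libraries where they do the work, as an engineer would, in place of code of your own. Each camera call takes 0.05 s, during which the arm holds its last target. There are 200 camera calls.

## Working session

There is one attempt and no reset: what is moved stays moved. The work goes in short steps, Python scripts to look and compute and a tool call to move; the robot and the scene stay as the last step left them, time stands still between calls to the robot, and variables do not carry over. Pictures are saved under pics/ and viewed, on a budget of 10 in all, crops included, one or two more only if the job needs it, and the job is handed in when it is done.

Besides the shell and the picture viewer there is one more tool, called by a JSON object that holds its "api" and its "payload". carry_out: Moves the arm, as the interface text tells. Its arguments: {"type":"object","properties":{"rows":{"type":"array"},"fingers":{"type":"number"},"grip_force":{"type":"number"}},"required":["rows"]}

```bash
mkdir -p pics
cat > h.py <<'E'
import numpy as np, cv2
from rig import robot
def cam(n,f=None):
    c=robot.camera(n)
    if f: cv2.imwrite('pics/'+f,c['color'][:,:,::-1])
    return c
def pts(c,uv,z=None):
    """world points of pixels; z None: from depth, else ray onto plane z"""
    uv=np.atleast_2d(np.array(uv,float)); T=np.linalg.inv(c['camera_from_world'])
    n=cv2.undistortPoints(uv[:,None],c['K'],np.array(c['D']))[:,0]
    r=np.c_[n,np.ones(len(n))]@T[:3,:3].T; o=T[:3,3]
    if z is None: s=c['depth'][uv[:,1].astype(int),uv[:,0].astype(int)]
    else: s=(z-o[2])/r[:,2]
    return o+r*s[:,None]
E
python3 - <<'E'
from h import *
for n in('scene','top'):
    c=cam(n,n+'0.png'); T=np.linalg.inv(c['camera_from_world']); print(n,T.round(3).tolist(),c['K'][0,0])
o=robot.get_obs();print(o['time'],o['position'],o['tool_rot'],o['ft_force'],o['grip_width'])
E
```

```text
scene [[-0.708, 0.449, -0.545, 1.462], [0.706, 0.457, -0.541, 0.842], [0.006, -0.768, -0.641, 1.144], [0.0, 0.0, 0.0, 1.0]] 612.9056875895906
top [[-0.028, -0.994, 0.11, 0.445], [-1.0, 0.026, -0.012, 0.006], [0.009, -0.111, -0.994, 1.425], [0.0, 0.0, 0.0, 1.0]] 547.3186234699788
0.1 [0.28148326 0.55745132 0.29136794] [ 2.31780042e-01  9.72767736e-01 -8.93461955e-04 -3.82410936e-04] [-0.74121208 -0.57216252  1.45675215] 0.0872355654975312
```

View pics/scene0.png

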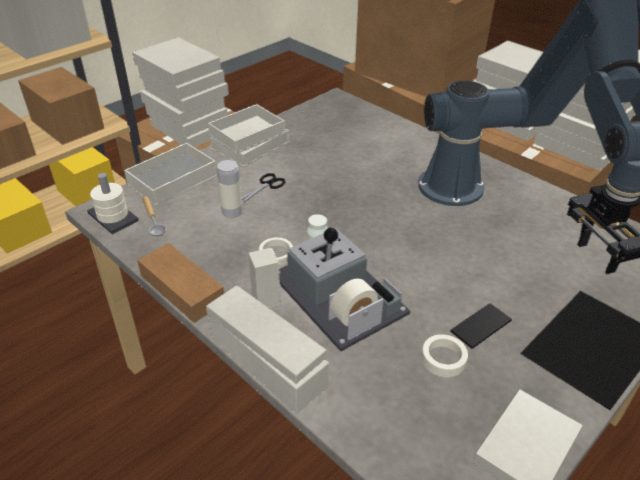

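View pics/top0.png

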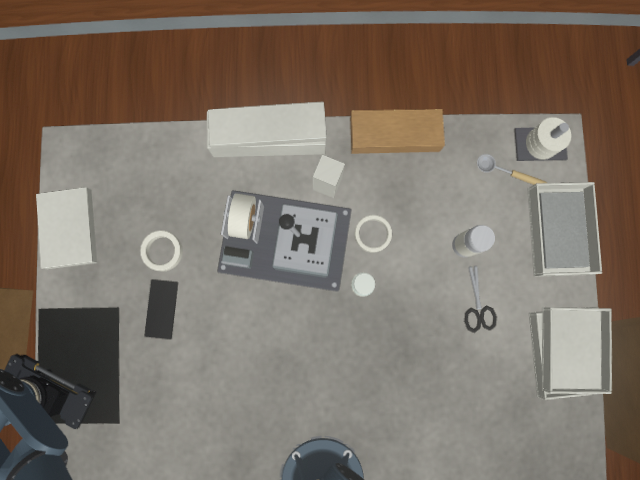

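The pictures show the machine at top-view pixel (300,240), turned slightly clockwise. The knob is at (287,221), which is left and forward (slot 1). Next I'll measure the gate and the knob.

Run:
```python
from h import *
c=cam('top')
cv2.imwrite('pics/crop1.png',cv2.resize(c['color'][185:300,210:400,::-1],None,fx=4.2,fy=4.2,interpolation=cv2.INTER_CUBIC))
im=c['color'].astype(int)
# console top by depth: z 0.10..0.12
v,u=np.mgrid[0:480,0:640]; P=pts(c,np.c_[u.ravel(),v.ravel()]).reshape(480,640,3)
roi=np.zeros((480,640),bool); roi[185:300,210:360]=1
m=roi&(P[...,2]>.1)&(P[...,2]<.12)
n,l,s,ce=cv2.connectedComponentsWithStats(m.astype('uint8'));k=1+s[1:,4].argmax()
q=P[l==k][:,:2]; print('console',len(q),cv2.minAreaRect((q*1000).astype('float32')))
q2=np.c_[u[l==k],v[l==k]].astype('float32'); b=cv2.boxPoints(cv2.minAreaRect(q2)); print(b.tolist(), pts(c,b,.11).round(4).tolist(), pts(c,b.mean(0),.11))
# knob
m=roi&(P[...,2]>.185)&(P[...,2]<.23)
q=P[m];print('knob depth',len(q),q.mean(0),q[:,2].max())
m=(roi&(im.max(2)<45)); n,l,s,ce=cv2.connectedComponentsWithStats(m.astype('uint8'))
for i in range(1,n):
    if s[i,4]>30: print(s[i],ce[i],pts(c,ce[i],.11),pts(c,ce[i],.197))
# base outline
m=roi&(P[...,2]>.008)&(P[...,2]<.06)
print('base',cv2.minAreaRect((P[m][:,:2]*1000).astype('float32')),np.median(P[m][:,2]))
```

```text
console 2891 ((602.6480102539062, 24.887733459472656), (133.35243225097656, 155.36221313476562), 79.85279846191406)
[[272.89593505859375, 266.67626953125], [282.53753662109375, 204.00576782226562], [336.86700439453125, 212.36416625976562], [327.22540283203125, 275.03466796875]] [[0.5374, 0.104, 0.11], [0.6897, 0.0777, 0.11], [0.6656, -0.054, 0.11], [0.5138, -0.0261, 0.11]] [[0.60112814 0.02540859 0.11      ]]
knob depth 199 [0.62999583 0.06432996 0.21457802] 0.22518837825202742
base ((627.7022705078125, 50.710601806640625), (371.809814453125, 286.8721618652344), 78.88667297363281) 0.013790722485888196
```

View pics/crop1.png

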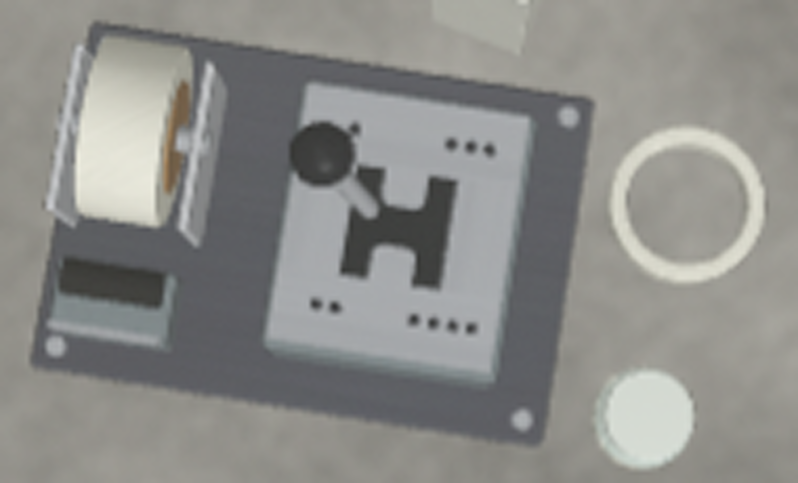

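The crop shows the H centred at about (398,227) in crop pixels. The knob is at (322,153), and the rod leaves the plate in the left limb, forward of the cross channel. From these I'll work out the machine pose and the stick state.

```bash
cat >> h.py <<'E'
YAW=np.deg2rad(-10.1); G=np.array([0.,0.]); 
def mach(p,G): # world->machine xy
    d=np.array(p)[:2]-G; c,s=np.cos(YAW),np.sin(YAW); return np.array([c*d[0]+s*d[1],-s*d[0]+c*d[1]])
def world(m,G):
    c,s=np.cos(YAW),np.sin(YAW); return G+np.array([c*m[0]-s*m[1],s*m[0]+c*m[1]])
E
python3 - <<'E'
from h import *
c=cam('top'); f=lambda a:np.array(a)/4.2+[210,185]-.4
H=pts(c,[f(a) for a in [(369,167),(442,178),(354,276),(429,287)]],.11)
print(H.round(4)); g=H.mean(0)[:2]
for a,b in((0,2),(1,3)): d=H[a]-H[b]; print(np.degrees(np.arctan2(d[1],d[0])),np.linalg.norm(d))
for a,b in((1,0),(3,2)): d=H[b]-H[a]; print(np.degrees(np.arctan2(d[1],d[0]))-90,np.linalg.norm(d))
print('gate',g)
for z in(.197,.203,.208):
  k=pts(c,f((322,153)),z)[0]; print(z,k,mach(k,g))
# scene knob
c=cam('scene'); s=c['color'][215:255,310:350].max(2)<60
n,l,st,ce=cv2.connectedComponentsWithStats(s.astype('uint8'));k=1+st[1:,4].argmax();print(st[k],ce[k])
for z in(.197,.203,.208):
  w=pts(c,ce[k]+[310,215],z)[0];print(w,mach(w,g))
# bystanders/carton etc. from top view
c=cam('top')
for nm,uv,z in(('carton',(330,168),.15),('jar',(364,285),.07),('roll',(374,233),.024)): print(nm,mach(pts(c,uv,z)[0],g).round(3))
E
```

```text
[[6.386e-01 4.250e-02 1.100e-01]
 [6.311e-01 5.000e-04 1.100e-01]
 [5.756e-01 5.260e-02 1.100e-01]
 [5.681e-01 9.700e-03 1.100e-01]]
-9.08221788832385 0.06381872063510152
-8.26322874213098 0.06364203268829836
-10.167484443567119 0.042656698012743015
-9.903928934960476 0.04356319791353802
gate [0.60336527 0.02631944]
0.197 [0.63415117 0.06529416 0.197     ] [0.02347395 0.04376956]
0.203 [0.63322857 0.06500507 0.203     ] [0.02261635 0.04332315]
0.208 [0.63245974 0.06476416 0.208     ] [0.02190168 0.04295115]
[ 14  13  14  16 152] [20.39473684 20.01315789]
[0.62796011 0.06349238 0.197     ] [0.01769481 0.04090999]
[0.63324421 0.06842535 0.203     ] [0.02203194 0.04669318]
[0.63764763 0.07253616 0.208     ] [0.02564622 0.05151249]
carton [ 0.172 -0.036]
jar [-0.088 -0.162]
roll [ 0.051 -0.172]
```

```bash
cat >> h.py <<'E'
from scipy.spatial.transform import Rotation as R
YAW=np.deg2rad(-9.8); G=np.array([.6033,.0263])
def go(mx,my,z):
    """shift (mm) and turn (units) in present tool axes to reach machine mx,my (m), height z of TCP"""
    o=robot.get_obs(); r=R.from_quat(o['tool_rot'])
    t=np.r_[world([mx,my],G),z]; T=np.c_[-world([1,0],0*G).tolist()+[0],world([0,1],0*G).tolist()+[0],[0,0,-1]]
    T=np.array(T,float)
    print('shift',(r.inv().apply(t-o['position'])*1000).round(1),'turn',(np.degrees((r.inv()*R.from_matrix(T)).as_rotvec())/8).round(3))
def state():
    o=robot.get_obs(); print('t',round(o['time'],2),'mach',(mach(o['position'],G)*1000).round(1),'z',o['position'][2].round(4),'F',np.round(o['ft_force'],1),'w',round(o['grip_width'],4))
E
python3 - <<'E'
from h import *
state(); go(.078,.0435,.33)
E
```

```text
t 0.3 mach [-407.4  468.9] z 0.2919 F [ 0.5 -0.3 -0.7] w 0.0872Traceback (most recent call last):
  File "<stdin>", line 2, in <module>
  File "h.py", line 25, in go
    t=np.r_[world([mx,my],G),z]; T=np.c_[-world([1,0],0*G).tolist()+[0],world([0,1],0*G).tolist()+[0],[0,0,-1]]
                                         ^^^^^^^^^^^^^^^^^^^^^^^^^^
TypeError: bad operand type for unary -: 'list'
```

```bash
sed -i 's/; T=np.c_.*$/; a,b=world([1,0],0*G),world([0,1],0*G); T=np.array([[-a[0],b[0],0],[-a[1],b[1],0],[0,0,-1]])/; /T=np.array(T,float)/d' h.py
python3 - <<'E'
from h import *
state(); go(.078,.0435,.33)
E
```

```text
t 0.3 mach [-407.4  468.9] z 0.2919 F [ 0.5 -0.3 -0.7] w 0.0872
shift [-588.6 -264.9  -38. ] turn [-5.000e-03 -2.000e-03 -2.125e+00]
```

{"api": "carry_out", "payload": {"rows": [[[0,0,-20,0,0,0],[-20,-9,-38,0,0,-0.2],[-60,-27,-38,0,0,-0.4],[-100,-45,-38,0,0,-0.6],[-140,-63,-38,0,0,-0.8],[-180,-81,-38,0,0,-1],[-220,-99,-38,0,0,-1.2],[-260,-117,-38,0,0,-1.4],[-300,-135,-38,0,0,-1.6],[-340,-153,-38,0,0,-1.8],[-380,-171,-38,0,0,-2],[-420,-189,-38,0,0,-2.12],[-460,-207,-38,0,0,-2.12],[-500,-225,-38,0,0,-2.12],[-540,-243,-38,0,0,-2.12],[-570,-256,-38,0,0,-2.12],[-588,-265,-38,0,0,-2.12],[-588,-265,-38,0,0,-2.12],[-588,-265,-38,0,0,-2.12],[-588,-265,-38,0,0,-2.12]]], "fingers": 0}}

```text
time: 2.3
position: [0.686, 0.0579, 0.3302]
tool_rot: [0.085, 0.996, 0.0, -0.001]
ft_force: [-0.3, -0.3, -0.7]
grip_width: 0.0006
```

Run:
```python
from h import *
state(); go(.078,.0435,.257)
c=cam('top'); s=cam('scene')
A=cv2.resize(c['color'][150:300,210:410],(533,400)); B=cv2.resize(s['color'][150:330,230:430],(444,400)); B=B[:,:260]if 0 else B
cv2.imwrite('pics/p2.png',cv2.resize(np.hstack([A,B])[:,:,::-1],(800,328)))
```

```text
t 2.3 mach [76.1 45.2] z 0.3302 F [-0.3 -0.3 -0.7] w 0.0006
shift [-2.  -1.7 73.2] turn [ 0.004 -0.01   0.007]
```

View pics/p2.png

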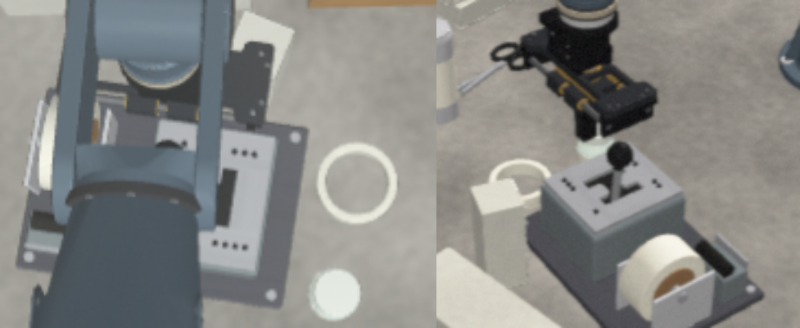

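The top view is blocked by the arm. The scene view shows the fingers beyond the knob and the knob still free. Next I'll lower the fingers and nudge the stick back.

{"api": "carry_out", "payload": {"rows": [[[-2,-2,20,0,0,0],[-2,-2,45,0,0,0],[-2,-2,65,0,0,0],[-2,-2,73,0,0,0],[-2,-2,73,0,0,0],[8,-2,73,0,0,0],[16,-2,73,0,0,0],[22,-2,73,0,0,0],[26,-2,73,0,0,0],[29,-2,73,0,0,0],[32,-2,73,0,0,0],[35,-2,73,0,0,0],[38,-2,73,0,0,0],[40,-2,73,0,0,0],[40,-2,73,0,0,0]]]}}

```text
time: 3.9
position: [0.6471, 0.0611, 0.2572]
tool_rot: [0.086, 0.996, 0.0, -0.0]
ft_force: [1.9, 1.2, 0.5]
grip_width: 0.0004
```

```bash
cat >> h.py <<'E'
def knob(f=None):
    s=cam('scene'); B=s['color'][190:290,260:400]; 
    if f: cv2.imwrite('pics/'+f,cv2.resize(B,(700,500),interpolation=cv2.INTER_CUBIC)[:,:,::-1])
    return s
E
python3 - <<'E'
from h import *
state(); knob('p3.png')
E
```

```text
t 3.9 mach [37.2 41.8] z 0.2572 F [1.9 1.2 0.5] w 0.0004
```

View pics/p3.png

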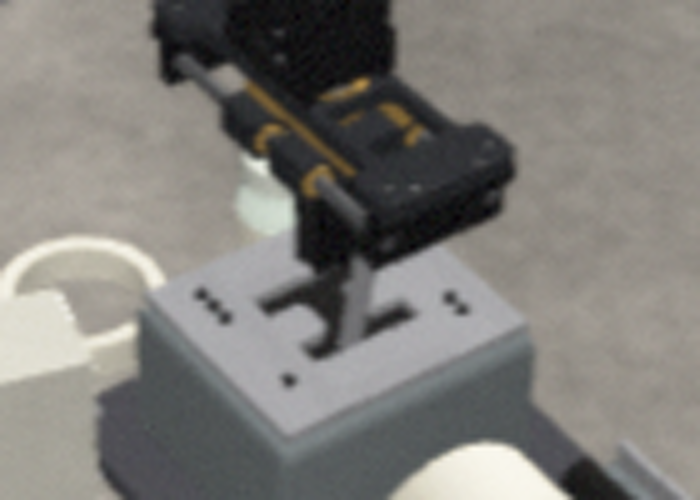

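The stick follows the fingers. The rod leaves the plate at crop pixel (350,340), near the cross channel in the left limb. I'll push about 10 mm more, then back off and lift.

{"api": "carry_out", "payload": {"rows": [[[2,0,0,0,0,0],[4,0,0,0,0,0],[6,0,0,0,0,0],[8,0,0,0,0,0],[10,0,0,0,0,0],[10,0,0,0,0,0],[10,0,0,0,0,0],[0,0,0,0,0,0],[-15,0,0,0,0,0],[-25,0,0,0,0,0],[-25,0,-20,0,0,0],[-25,0,-50,0,0,0],[-25,0,-80,0,0,0],[-25,30,-80,0,0,0],[-25,65,-80,0,0,0],[-10,80,-80,0,0,0],[10,80,-80,0,0,0],[30,80,-80,0,0,0],[37,80,-80,0,0,0],[37,80,-80,0,0,0]]]}}

```text
time: 5.95
position: [0.6235, 0.1462, 0.3372]
tool_rot: [0.086, 0.996, -0.0, -0.001]
ft_force: [0.1, 0.7, 0.0]
grip_width: 0.0004
```

Run:
```python
from h import *
state(); knob('p4.png'); go(0,.115,.257)
```

```text
t 5.95 mach [ -0.5 121.6] z 0.3372 F [0.1 0.7 0. ] w 0.0004
shift [ 0.6 -6.5 80.4] turn [-0.002  0.002 -0.005]
```

View pics/p4.png

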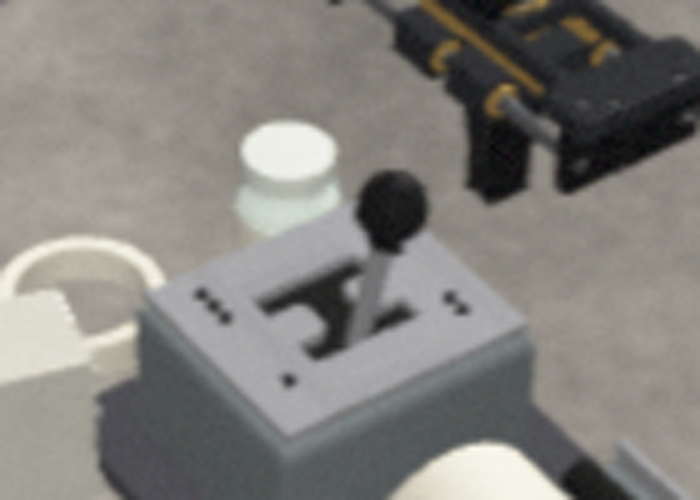

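The stick is now near the cross channel in the left limb, with the knob at crop (392,210), or pixel (338.4,232). I'll calculate how far forward it sits.

Run:
```python
from h import *
c=cam('scene')
for z in(.199,.202,.205,.208): print(z,mach(pts(c,[338.0,231.6],z)[0],G).round(4))
n=mach(pts(c,[330,231],.2)[0],G);print(n)
# predicted knob pixels for forward angles, across -.235
for a in(-.05,0,.05,.1):
    d=np.array([np.tan(a),np.tan(.235),1]);k=d/np.linalg.norm(d)*.19; w=np.r_[world(k[:2],G),k[2]+.02]
    T=c['camera_from_world']; print(a,cv2.projectPoints(w[None],cv2.Rodrigues(T[:3,:3])[0],T[:3,3],c['K'],np.array(c['D']))[0].ravel().round(1))
```

```text
0.199 [-0.0034  0.0428]
0.202 [-0.0012  0.0457]
0.205 [0.0011 0.0486]
0.208 [0.0033 0.0515]
[0.01193249 0.03085289]
-0.05 [340.3 229.3]
0 [337.3 230.6]
0.05 [334.2 232. ]
0.1 [331.1 233.6]
```

The forward tilt is about 0, well inside the channel. Now I'll lower on the left side and push right.

{"api": "carry_out", "payload": {"rows": [[[0,-4,30,0,0,0],[0,-6,60,0,0,0],[0,-6,80,0,0,0],[0,-6,80,0,0,0],[0,-20,80,0,0,0],[0,-32,80,0,0,0],[0,-40,80,0,0,0],[0,-46,80,0,0,0],[0,-52,80,0,0,0],[0,-58,80,0,0,0],[0,-64,80,0,0,0],[0,-70,80,0,0,0],[0,-76,80,0,0,0],[0,-82,80,0,0,0],[0,-88,80,0,0,0],[0,-94,80,0,0,0],[0,-100,80,0,0,0],[0,-105,80,0,0,0],[0,-108,80,0,0,0],[0,-108,80,0,0,0]]]}}

```text
time: 8.05
position: [0.6059, 0.0392, 0.2571]
tool_rot: [0.086, 0.996, -0.0, -0.0]
ft_force: [-0.1, 1.0, 0.4]
grip_width: 0.0004
```

Run:
```python
from h import *
state(); knob('p5.png')
```

```text
t 8.05 mach [ 0.4 13.2] z 0.2571 F [-0.1  1.   0.4] w 0.0004
```

View pics/p5.png

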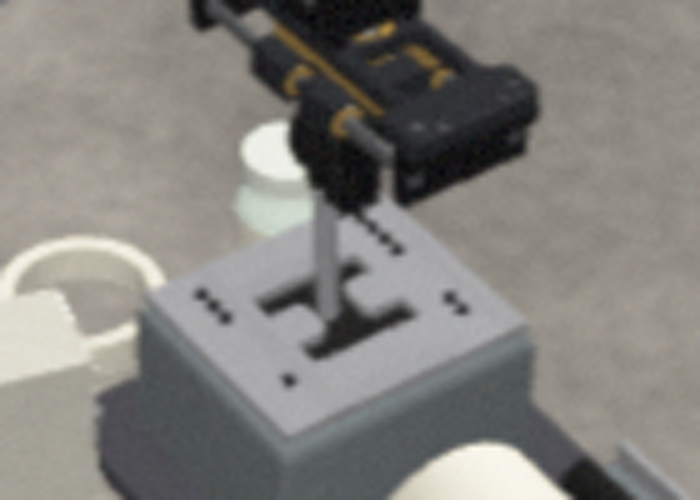

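The rod is past the middle of the channel, leaving the plate at crop (327,315). I'll carry on to the right gently.

{"api": "carry_out", "payload": {"rows": [[[0,-4,0,0,0,0],[0,-8,0,0,0,0],[0,-12,0,0,0,0],[0,-15,0,0,0,0],[0,-18,0,0,0,0],[0,-18,0,0,0,0]]]}}

```text
time: 8.7
position: [0.6029, 0.0216, 0.2571]
tool_rot: [0.086, 0.996, -0.0, -0.0]
ft_force: [-0.2, 1.1, -0.8]
grip_width: 0.0008
```

{"api": "carry_out", "payload": {"rows": [[[0,-1,0,0,0,0],[0,-2,0,0,0,0],[0,-2,0,0,0,0]]]}}

```text
time: 9.0
position: [0.6027, 0.0201, 0.2572]
tool_rot: [0.086, 0.996, 0.0, -0.0]
ft_force: [0.3, 1.2, -1.1]
grip_width: 0.0004
```

Run:
```python
from h import *
state(); knob('p6.png')
```

```text
t 9.0 mach [ 0.4 -6.2] z 0.2572 F [ 0.3  1.2 -1.1] w 0.0004
```

View pics/p6.png

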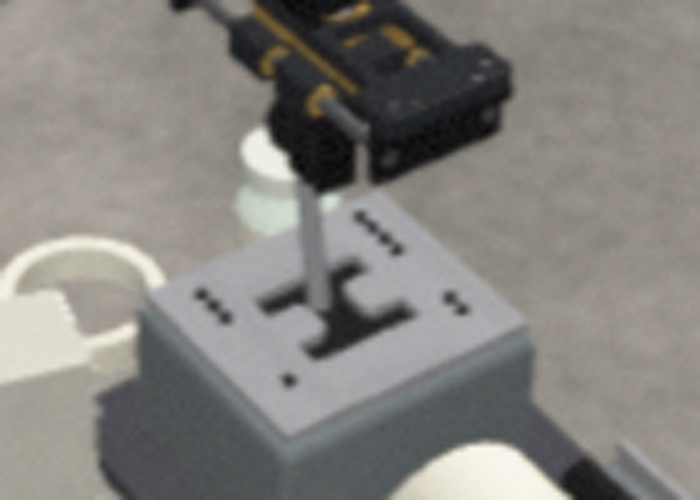

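The rod is almost into the right limb, leaving the plate at crop (317,305), and the push force is still only about 1.2 N. I'll go on in small steps, watching the force.

{"api": "carry_out", "payload": {"rows": [[[0,-1,0,0,0,0],[0,-2,0,0,0,0],[0,-2,0,0,0,0]]]}}

```text
time: 9.35
position: [0.6023, 0.018, 0.2572]
tool_rot: [0.086, 0.996, -0.0, -0.0]
ft_force: [0.4, 0.9, -0.7]
grip_width: 0.0004
```

{"api": "carry_out", "payload": {"rows": [[[0,-1,0,0,0,0],[0,-1.5,0,0,0,0],[0,-1.5,0,0,0,0]]]}}

```text
time: 9.65
position: [0.6021, 0.0166, 0.2572]
tool_rot: [0.086, 0.996, -0.0, -0.0]
ft_force: [0.5, 1.0, -1.1]
grip_width: 0.0005
```

Still only friction, and the estimated knob offset is about -43 mm. I'll lift clear, move behind the stick and measure.

{"api": "carry_out", "payload": {"rows": [[[0,10,0,0,0,0],[0,25,0,0,0,0],[0,25,-25,0,0,0],[0,25,-55,0,0,0],[0,25,-80,0,0,0],[20,25,-80,0,0,0],[45,10,-80,0,0,0],[70,-10,-80,0,0,0],[75,-32,-80,0,0,0],[75,-32,-80,0,0,0],[75,-32,-80,0,0,0]]]}}

```text
time: 10.75
position: [0.5232, -0.0015, 0.3377]
tool_rot: [0.086, 0.996, 0.0, 0.001]
ft_force: [0.3, -0.8, -0.8]
grip_width: 0.0004
```

```bash
cat >> h.py <<'E'
def proj(c,fw,ac):
    d=np.array([np.tan(fw),-np.tan(ac),1]);k=d/np.linalg.norm(d)*.19; w=np.r_[world(k[:2],G),k[2]+.02]
    T=c['camera_from_world']; return cv2.projectPoints(w[None],cv2.Rodrigues(T[:3,:3])[0],T[:3,3],c['K'],np.array(c['D']))[0].ravel().round(1)
E
python3 - <<'E'
from h import *
state(); c=knob('p7.png')
for a in((0,.15),(0,.2),(0,.24),(.05,.2),(.28,.2),(.28,.24),(-.05,.2)): print(a,proj(c,*a))
E
```

```text
t 10.75 mach [-74.2 -41. ] z 0.3377 F [ 0.3 -0.8 -0.8] w 0.0004
(0, 0.15) [319.9 214.4]
(0, 0.2) [317.7 213.1]
(0, 0.24) [316.  212.1]
(0.05, 0.2) [314.7 214.4]
(0.28, 0.2) [301.  222.9]
(0.28, 0.24) [299.5 221.8]
(-0.05, 0.2) [320.8 211.9]
```

View pics/p7.png

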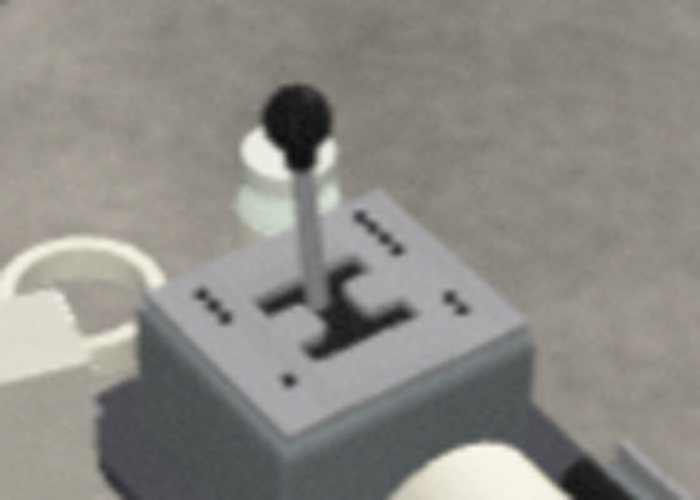

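The knob is at crop (298,117), pixel (319.2,213.0). That gives across about +0.21 and forward about -0.02, so it is in the right limb at channel level. Now I'll lower behind it and push forward, checking force part-way.

{"api": "carry_out", "payload": {"rows": [[[0,-1,30,0,0,0],[0,-1,60,0,0,0],[0,-1,80,0,0,0],[0,-1,80,0,0,0],[-15,-1,80,0,0,0],[-27,-1,80,0,0,0],[-34,-1,80,0,0,0],[-38,-1,80,0,0,0],[-42,-1,80,0,0,0],[-46,-1,80,0,0,0],[-50,-1,80,0,0,0],[-54,-1,80,0,0,0],[-54,-1,80,0,0,0]]]}}

```text
time: 12.1
position: [0.5761, -0.0124, 0.2572]
tool_rot: [0.086, 0.996, 0.0, 0.0]
ft_force: [-0.5, 1.0, 1.1]
grip_width: 0.0003
```

{"api": "carry_out", "payload": {"rows": [[[-4,0,0,0,0,0],[-8,0,0,0,0,0],[-12,0,0,0,0,0],[-16,0,0,0,0,0],[-16,0,0,0,0,0]]]}}

```text
time: 12.6
position: [0.5923, -0.0152, 0.2572]
tool_rot: [0.086, 0.996, -0.0, 0.0]
ft_force: [-0.7, 0.3, -0.1]
grip_width: 0.0007
```

{"api": "carry_out", "payload": {"rows": [[[-4,0,0,0,0,0],[-8,0,0,0,0,0],[-12,0,0,0,0,0],[-16,0,0,0,0,0],[-20,0,0,0,0,0],[-22,0,0,0,0,0],[-22,0,0,0,0,0]]]}}

```text
time: 13.3
position: [0.613, -0.0188, 0.2565]
tool_rot: [0.086, 0.996, 0.0, -0.001]
ft_force: [-3.5, 0.5, -2.1]
grip_width: 0.0004
```

{"api": "carry_out", "payload": {"rows": [[[-1,0,0,0,0,0],[-2,0,0,0,0,0],[-3,0,0,0,0,0],[-3,0,0,0,0,0]]]}}

```text
time: 13.7
position: [0.6167, -0.0191, 0.2575]
tool_rot: [0.086, 0.996, 0.0, 0.001]
ft_force: [-3.0, 0.6, -2.1]
grip_width: 0.0003
```

Run:
```python
from h import *
state(); c=knob('p8.png')
```

```text
t 13.7 mach [ 21.  -42.5] z 0.2575 F [-3.   0.6 -2.1] w 0.0003
```

View pics/p8.png

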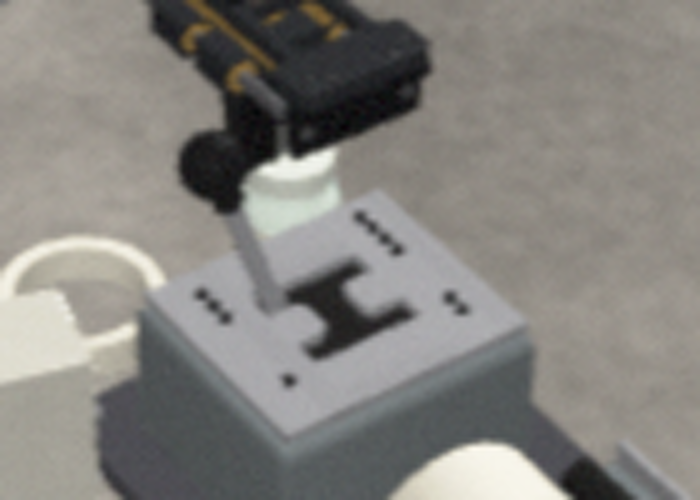

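The rod is in the forward right slot. The knob is at crop (212,171), which is close to the predicted home pixel. I'll push in small steps until the force rises at the stop.

{"api": "carry_out", "payload": {"rows": [[[-1,0,0,0,0,0],[-2,0,0,0,0,0],[-2,0,0,0,0,0]]]}}

```text
time: 14.05
position: [0.6185, -0.0196, 0.2574]
tool_rot: [0.086, 0.996, 0.0, 0.0]
ft_force: [-2.3, 1.6, -1.0]
grip_width: 0.0002
```

{"api": "carry_out", "payload": {"rows": [[[-1,0,0,0,0,0],[-1,0,0,0,0,0]]]}}

```text
time: 14.25
position: [0.6194, -0.0198, 0.2573]
tool_rot: [0.086, 0.996, 0.0, 0.0]
ft_force: [-1.5, 1.5, -2.0]
grip_width: 0.0002
```

Still only friction. I'll go on in 1 mm steps.

{"api": "carry_out", "payload": {"rows": [[[-1,0,0,0,0,0],[-1,0,0,0,0,0]]]}}

```text
time: 14.45
position: [0.6202, -0.02, 0.2573]
tool_rot: [0.086, 0.996, 0.0, 0.0]
ft_force: [-1.5, 1.3, -1.7]
grip_width: 0.0002
```

{"api": "carry_out", "payload": {"rows": [[[-1,0,0,0,0,0],[-1,0,0,0,0,0]]]}}

```text
time: 14.65
position: [0.621, -0.0201, 0.2571]
tool_rot: [0.086, 0.996, 0.0, -0.0]
ft_force: [-2.1, 0.8, -1.1]
grip_width: 0.0008
```

{"api": "carry_out", "payload": {"rows": [[[-1,0,0,0,0,0],[-1,0,0,0,0,0]]]}}

```text
time: 14.85
position: [0.6218, -0.0202, 0.257]
tool_rot: [0.086, 0.996, 0.0, -0.001]
ft_force: [-3.3, 1.4, -1.7]
grip_width: 0.0003
```

{"api": "carry_out", "payload": {"rows": [[[-1,0,0,0,0,0],[-1,0,0,0,0,0]]]}}

```text
time: 15.05
position: [0.6226, -0.0204, 0.2569]
tool_rot: [0.086, 0.996, 0.0, -0.001]
ft_force: [-3.8, 1.7, -2.6]
grip_width: 0.0006
```

Run:
```python
from h import *
state(); c=knob()
s=c['color'][205:245,285:312].max(2)<50
n,l,st,ce=cv2.connectedComponentsWithStats(s.astype('uint8'))
print([(st[i].tolist(),(ce[i]+[285,205]).round(1).tolist()) for i in range(1,n) if st[i,4]>30])
```

```text
t 15.05 mach [ 27.  -42.7] z 0.2569 F [-3.8  1.7 -2.6] w 0.0006
[([10, 0, 17, 28, 249], [303.4, 220.5])]
```

{"api": "carry_out", "payload": {"rows": [[[-1,0,0,0,0,0],[-1,0,0,0,0,0]]]}}

```text
time: 15.3
position: [0.6235, -0.0205, 0.2568]
tool_rot: [0.086, 0.996, 0.0, -0.001]
ft_force: [-4.0, 2.0, -2.9]
grip_width: 0.0005
```

{"api": "carry_out", "payload": {"rows": [[[-1,0,0,0,0,0],[-1,0,0,0,0,0]]]}}

```text
time: 15.5
position: [0.6243, -0.0206, 0.2566]
tool_rot: [0.086, 0.996, 0.0, -0.001]
ft_force: [-4.7, 1.7, -3.8]
grip_width: 0.0003
```

The force is rising slowly. I'll look closely at the knob.

Run:
```python
from h import *
state(); c=knob('p9.png'); print(proj(c,.28,.2),proj(c,.28,.24),proj(c,.25,.22))
```

```text
t 15.5 mach [ 28.6 -42.6] z 0.2566 F [-4.7  1.7 -3.8] w 0.0003
[301.  222.9] [299.5 221.8] [302. 221.]
```

View pics/p9.png

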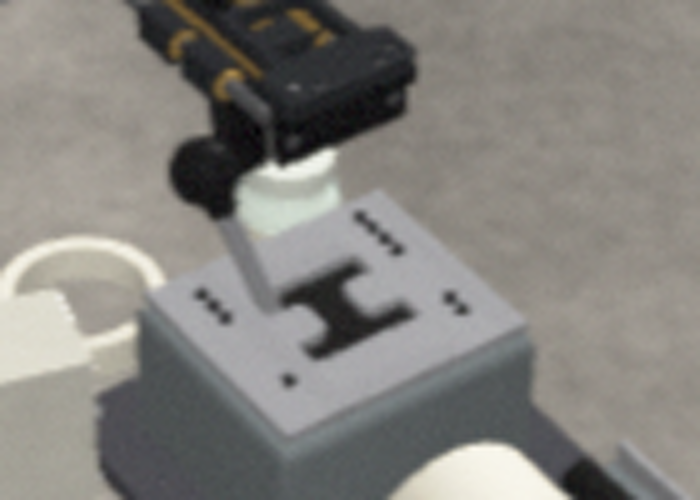

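The knob is at crop (204,175), which matches a forward tilt of about 0.28–0.30, so it is at or near home. Two more small steps will confirm the stop.

{"api": "carry_out", "payload": {"rows": [[[-1,0,0,0,0,0],[-1,0,0,0,0,0]]]}}

```text
time: 15.75
position: [0.6249, -0.0207, 0.2565]
tool_rot: [0.086, 0.996, 0.0, -0.002]
ft_force: [-5.2, 1.2, -3.8]
grip_width: 0.0007
```

{"api": "carry_out", "payload": {"rows": [[[-1,0,0,0,0,0],[-1,0,0,0,0,0]]]}}

```text
time: 15.95
position: [0.6256, -0.0208, 0.2564]
tool_rot: [0.086, 0.996, 0.0, -0.002]
ft_force: [-6.8, 1.8, -3.7]
grip_width: 0.0007
```

The force has climbed steadily to 7 N, well above friction, and the tool is starting to tilt, so the stick is at its stop. I'll back off, lift and move away.

{"api": "carry_out", "payload": {"rows": [[[4,0,0,0,0,0],[15,0,0,0,0,0],[35,0,0,0,0,0],[55,0,0,0,0,0],[60,0,-25,0,0,0],[60,0,-60,0,0,0],[60,0,-90,0,0,0],[80,0,-90,0,0,0],[110,0,-90,0,0,0],[140,0,-90,0,0,0],[150,30,-90,0,0,0],[150,70,-90,0,0,0],[150,110,-90,0,0,0],[150,150,-90,0,0,0],[150,190,-90,0,0,0],[150,230,-90,0,0,0],[150,260,-90,0,0,0],[150,280,-90,0,0,0],[150,280,-90,0,0,0],[150,280,-90,0,0,0]]]}}

```text
time: 17.95
position: [0.5278, 0.2803, 0.3483]
tool_rot: [0.085, 0.996, 0.0, 0.002]
ft_force: [0.0, -0.2, -0.9]
grip_width: 0.0007
```

Run:
```python
from h import *
state(); s=cam('scene'); t=cam('top')
A=cv2.resize(t['color'][140:300,200:400],(500,400)); B=cv2.resize(s['color'][190:290,230:390],(640,400))[:, :500]
cv2.imwrite('pics/p10.png',cv2.resize(np.hstack([A,B]),(800,320))[:,:,::-1])
print('scene pred',proj(s,.28,.22),proj(s,.26,.22),'top pred',proj(t,.28,.22),proj(t,.26,.22),proj(t,.28,.2))
for n,c,(u,v,w) in(('s',s,(285,205,40)),('t',t,(300,205,40))):
    m=c['color'][v:v+w,u:u+w].max(2)<50; k,l,st,ce=cv2.connectedComponentsWithStats(m.astype('uint8'))
    print(n,[(st[i].tolist(),(ce[i]+[u,v]).round(1).tolist()) for i in range(1,k) if st[i,4]>30])
```

```text
t 17.95 mach [-117.6  237.5] z 0.3483 F [ 0.  -0.2 -0.9] w 0.0007
scene pred [300.3 222.3] [301.4 221.4] top pred [324.5 214.3] [324.4 215.8] [322.9 213.9]
s [([10, 13, 13, 15, 142], [300.9, 224.8])]
t []
```

View pics/p10.png

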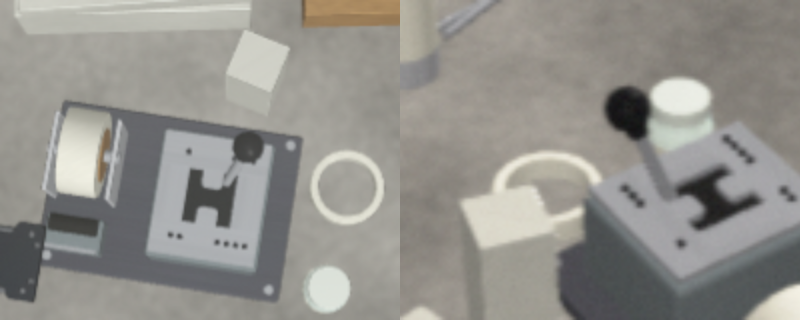

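The top view shows the knob at pixel (324,213.5), against a prediction of (324.5,214.3) for forward 0.28 and across 0.22. The carton, roll and jar are where they were, and the arm is clear.

```bash
python3 -c "
from rig import robot
robot.hand_in()"
```

```text
the job is handed in; nothing more can be done
```

The stick is in the third slot (forward right), as far forward as it would go, and the job is handed in. I used only the closed fingers. I pushed the stick back to the cross channel, across to the right limb, then forward, and moved the arm clear. It took about 18 s of the 64 s.

- **Final position:** the top view puts the knob within about 1 px of where it should be for forward +0.28 and across +0.22. The scene view is about 2.5 px off, mostly downwards. About 1 px of that offset was there from the start.
- **At the stop:** there was no sharp jump in force at the end. It rose gradually to about 7 N forward (about 8 N in all), against roughly 1.5–3 N of friction before that. I took that rise, together with the pictures, as fully home.
- **Fourth slot:** before the last push the stick measured about 0.02 rad towards the robot, inside the channel's 0.07 limit, so it was not dipped into the fourth slot.
- **Other objects:** the carton, tape roll and jar looked unmoved in the last pictures. I did not measure any of the loose objects again, and the phone, spare roll, can and scissors were mostly or wholly outside those pictures. The arm always passed well above them.

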